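Seat a die blank against the squaring stops

TASK

Pick up the aluminium die blank (the block with the round hole through it and one bevelled corner edge) and lay it flat on the squaring fixture, hole upright and bevelled edge away from both rails, then push it fully home into the corner so that its long side bears along the long rail and its end bears on the end rail. Press firmly but do not ram it, leave the other things on the bench alone, and finish while still holding the blank with the gripper, pressed against both rails at once.

Things in the scene. Friction and masses are not known exactly. Their poses are not given: they have to be found in the camera images.
- blank: Loose aluminium die blank 80 (x) x 44 (y) x 38 (z) mm, about 0.34 kg, lying on the bench. 16 mm hole through it along z, 6 mm from centre towards +x. Upright edge at its -x +y corner bevelled (12 mm off each side). Origin: centre of the underside; x along the length, z up. Grip across y; gripping only the top 20 mm keeps the fingertips above the rails.
- blank_corner (a point): Bottom end of the blank's square upright edge diagonally across from the bevelled one, at blank coordinates +40, -22, 0 mm. This edge goes into the fixture's corner: the blank's +x end against the end rail, its -y side against the long rail.
- fixture: Squaring fixture fixed to the bench: dark steel plate 200 (x) x 160 (y) x 16 (z) mm with two low steel rails on top, all ground smooth and oiled (slippery, friction about 0.2). Origin: centre of the underside; z up. Seated, the blank's axes are parallel to the fixture's (same directions) and its origin is at fixture coordinates +30, -28, +16 mm.
- long_stop: The long rail, rigid, fixed on the plate: 126 (x) x 14 (y) x 12 (z) mm, along the fixture's x near its -y edge. Its contact face looks to the fixture's +y, at fixture y = -50 mm. Origin: centre of its underside, on the plate's top.
- end_stop: The end rail, rigid, fixed on the plate: 14 (x) x 84 (y) x 12 (z) mm, along the fixture's y near its +x edge. Its contact face looks to the fixture's -x, at fixture x = +70 mm. Origin: centre of its underside, on the plate's top.
- fixture_corner (a point): Point on the plate's top (16 mm above the bench) where the contact planes of the two rails meet: fixture coordinates +70, -50, +16 mm. There is a small gap between the rails here.
- spare_block: Bystander: loose plain steel block 60 x 36 x 30 mm without a hole. Origin: centre of the underside.
- pin_tray: Bystander: loose aluminium tray 110 x 160 x 18 mm with small steel pins standing up to 48 mm high. Origin: centre of the underside.
- spray_can: Bystander: loose upright can, 56 mm diameter, 170 mm high. Origin: centre of the underside.
- carton: Bystander: loose open cardboard box 130 x 180 x 70 mm. Origin: centre of the underside.
Not all that is in view belongs to the job. What is shaped like the blank but green is not meant.

How it is judged (in metres and radians):
On the way:
1. the blank is lifted clear of the bench in the gripper (height (world z) of blank above 0.03 m and contact force between the fingers and blank above 0.5 N), for 0.2 s.
At the end, for the whole second after the job is handed in: Blank down on the plate (underside within 2 mm), flat and parallel to the long rail within 0.03 rad, its square edge opposite the bevel within 4 mm of the fixture's corner point, at rest, pressing each rail with more than 1.5 N, still held by the fingers (over 1 N) (contact force between blank and long_stop above 1.5 N and contact force between blank and end_stop above 1.5 N and contact force between the fingers and blank above 1 N and distance between blank_corner and fixture_corner below 0.004 m and angle between the x axis of blank and the x axis of fixture, either way round below 0.03 rad and height (world z) of blank below 0.018 m and angle between blank's own z axis and vertical below 0.03 rad and linear speed of blank below 0.01 m/s); the arm keeps its last pose, push and grip.
It fails at once if the blank is rammed or forced against a rail (more than 70 N) (contact force between blank and long_stop above 70 N or contact force between blank and end_stop above 70 N).
It fails at once if a bystander is displaced by more than 25 mm (distance of any of spare_block, pin_tray, spray_can, carton from where it was at the start of the episode above 0.025 m).
It also fails if it takes over 54 s, if anything falls off the work surface, if the arm or the gripper's body presses on something with over 40 N, if the wrist force passes 120 N, or if a joint passes its speed limit or range.

ROBOT

A 6-joint arm with a two-finger parallel gripper is mounted at the origin on the work surface. World frame = base frame: x ahead of the robot, y to its left, z up, the work surface at z = 0. Lengths are in mm, angles in rad, forces in N, time in s.
With the tool pointing down it reaches from about 350 to 975 mm from the base axis. Payload 4.9 kg.
Tool frame: the origin (TCP) lies at the very end of the fingers, on their centre line; the grasp point (between the pads) lies bot.tcp_to_grasp behind it (bot.tcp_to_grasp is the distance from the TCP to the grasp point, in mm); z points along the fingers, y is the line along which they close (so a half turn about z gives the same grasp; the last joint's range is limited). The gripper opens to 85 mm and grips with 20 to 120 N. Pads are 22 mm wide; open, the fingers measure 114 mm over their backs; the gripper's body (76 mm by 85 mm) begins 54 mm behind the grasp point. The pads swing forward as they close: fully open they stand 13 mm farther back than shut.
Start: joints at [0.982, 0.053, 1.613, -0, 1.476, -0.119], TCP at [282.93, 557.272, 231.304] pointing down, gripper open.
Joint ranges: [-3.01, 3.01], [-1.01, 2.22], [0.06, 2.58], [-1.02, 4.17], [0.09, 2.62], [-3.14, 3.14]. Speed limits (rad/s): [2.57, 2.57, 3.14, 3.14, 3.14, 3.14].

INTERFACE

Orientations are given as a unit quaternion [w, x, y, z].
In Python, from plant import bot gives the robot as it stands.
- The arm moves only by the tool servo_tool, never from a script. Its arguments are lists of equal length, an entry for each row: "offset": the shift along the tool's x, y, z in cm, a list of three; "rot": the turn, a rotation vector about the tool's x, y, z in rad, a list of three; "gripper": the closure, from -1 (fully open) to 1 (shut). In form: {"offset": [[dx, dy, dz], ...], "rot": [[ax, ay, az], ...], "gripper": [gripper, ...]}. A call has 1 to 10 rows; each row shifts and turns the commanded pose from where the row before left it, along the tool's axes as they then stand; what a row does not reach is not made up. A row lasts 1/12 s, in which the tool goes at most 41.7 mm and 7.16 degrees, less where a joint would pass 70% of its speed; a pose out of reach is approached as far as the arm can. A call with a gripper value outside its range is refused whole. The fingers move at their own pace and stop on an object; "newtons" is the grip in N (left out, the last holds). Time passes only in rows, so rows that do not move let the fingers close. It gives the time, the measured TCP pose, the force, the opening and the grip force at its end, in the units of the state.
- bot.get_obs(): the state, without advancing time (a new reading comes with each control period).
- bot.snapshot(name): name is "scene" or "top" or "wrist"; returns (picture, depth): 400x640x3 uint8, red, green, blue; 400x640 float32, mm along the optical axis (not along the pixel's ray), 0 where there is no reading.
- bot.camera_model(name): a dict with "K" (3x3 intrinsics, pixels), "xyz" and "rotation" of the camera in the world. Camera axes: x right, y down, z forward; pixel columns grow to the right and rows downward; lengths in mm; the calibration is good to about 2 mm. A picture is of the moment at which its call begins: read the wrist's pose just before it. camera_model takes no time and is no camera call; for the wrist camera it gives the pose at the moment of the call.
- bot.hand_in(): hands the job in; it is judged then, once.
The state is a dict: "clock": time; "joints": joint angles; "joint_velocities": joint speeds; "effort": joint torques, N m; "position": TCP position; "ee_rot": TCP orientation; "wrist_force": force on the tool from outside, world axes, zero at the start; "moment": the same for the moment, N m; "opening": opening from 0.0 (shut) to 1.0 (fully open); "finger_force": force on a finger pad.
Only numpy, scipy, OpenCV 4.12 (cv2) and the standard library are available. Lean on these libraries where they do the work, as an engineer would, in place of code of your own. Each camera call takes 0.05 s, during which the arm holds its last target. There are 200 camera calls.

## Working session

There is one attempt and no reset: what is moved stays moved. The work goes in short steps, Python scripts to look and compute and a tool call to move; the robot and the scene stay as the last step left them, time stands still between calls to the robot, and variables do not carry over. Pictures are saved under pics/ and viewed, at most 10 in all, crops included, and the job is handed in when it is done.

Besides the shell and the picture viewer there is one more tool, called after ">>>" by a JSON object that holds its "method" and its "body", one argument or row to a line. servo_tool: Moves the arm, as the interface text tells. Its arguments: {"type":"object","properties":{"offset":{"type":"array"},"rot":{"type":"array"},"gripper":{"type":"array"},"newtons":{"type":"number"}},"required":["offset","rot","gripper"]}

```bash
mkdir -p pics; ls; python3 - <<'E'
from plant import bot
import cv2,numpy as np
print(bot.tcp_to_grasp); o=bot.get_obs(); print(o)
for n in("top","scene"):
    im,d=bot.snapshot(n); cv2.imwrite(f"pics/{n}1.png",im[:,:,::-1]); np.savez(f"{n}1.npz",im=im,d=d,**bot.camera_model(n)); print(bot.camera_model(n))
E
```

```text
pics
18.700000000000003
{'clock': 0.0, 'joints': array([ 9.82008803e-01,  5.33405964e-02,  1.61431483e+00, -5.21294443e-05,
        1.47600311e+00, -1.19005490e-01]), 'joint_velocities': array([-4.54671661e-04,  9.13091330e-04, -9.69067895e-04, -3.71457827e-05,
       -1.95472657e-04,  1.13944901e-03]), 'effort': array([-4.01315913e-05, -3.93681943e+01, -3.70181072e+01, -6.68719531e-05,
        6.94551563e-03,  1.60940368e-05]), 'position': array([282.59330951, 556.75248663, 230.06066669]), 'ee_rot': array([-3.33633871e-04,  2.32734446e-01,  9.72539773e-01, -9.77920075e-04]), 'wrist_force': array([ 0.09526576,  0.70047287, -0.26158223]), 'moment': array([-0.07280429,  0.0284214 , -0.02478315]), 'finger_force': 0.0, 'opening': 0.9988945173670364}
{'K': array([[396.12470365,   0.        , 327.88063994],
       [  0.        , 396.12470365, 191.00622488],
       [  0.        ,   0.        ,   1.        ]]), 'xyz': array([ 494.09492829,   26.60996653, 1242.56269847]), 'rotation': array([ 0.04124264, -0.69796666,  0.71440273, -0.02775458])}
{'K': array([[418.74988504,   0.        , 318.79983079],
       [  0.        , 418.74988504, 202.63922882],
       [  0.        ,   0.        ,   1.        ]]), 'xyz': array([1021.21373769, -610.41626905,  862.28619379]), 'rotation': array([-0.35759809,  0.89404559,  0.2504851 , -0.10031606])}
```

View pics/top1.png

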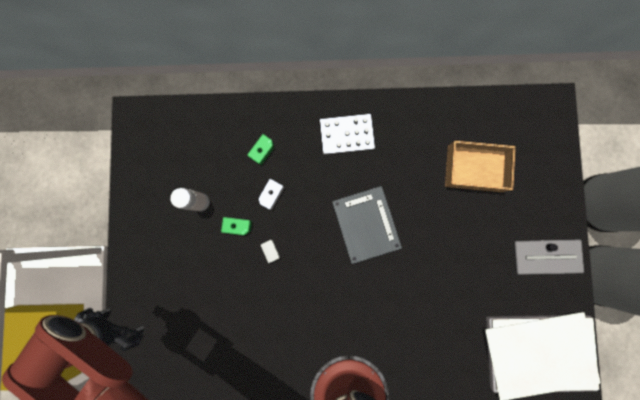

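View pics/scene1.png

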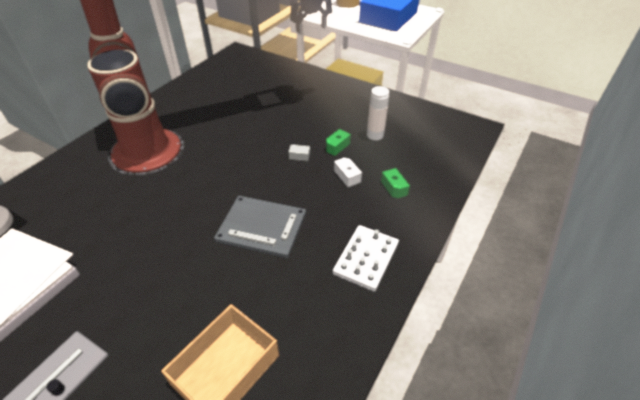

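The top view has the grey-white blank with its hole at about (270,194), the plain spare block at (270,251), and green decoys at (260,150) and (235,226). The fixture is at (366,225), with its long rail near (385,221) and its end rail near (358,200). The scene view agrees with this. Next I'll measure coarsely before moving the wrist camera closer.

```bash
cat > h.py <<'E'
import numpy as np,cv2
from scipy.spatial.transform import Rotation as R
def q(w): return R.from_quat([w[1],w[2],w[3],w[0]])
def ray(m,uv):
    uv=np.atleast_2d(uv).astype(float); k=np.linalg.inv(m["K"])
    return (q(m["rotation"]).as_matrix()@k@np.c_[uv,np.ones(len(uv))].T).T
def plane(m,uv,z):
    d=ray(m,uv); return m["xyz"]+d*((z-m["xyz"][2])/d[:,2])[:,None]
def tri(m1,a,m2,b):
    A=[];y=[]
    for m,p in((m1,a),(m2,b)):
        d=ray(m,p)[0]; d/=np.linalg.norm(d); P=np.eye(3)-np.outer(d,d); A.append(P); y.append(P@m["xyz"])
    return np.linalg.lstsq(np.vstack(A),np.hstack(y),rcond=None)[0]
def shoot(bot,n,tag):
    m=bot.camera_model(n); im,d=bot.snapshot(n); m=dict(m)
    np.savez(tag+".npz",im=im,d=d,**m); cv2.imwrite(f"pics/{tag}.png",im[:,:,::-1]); return im,d,m
def load(tag):
    f=np.load(tag+".npz"); return f["im"],f["d"],{k:f[k] for k in("K","xyz","rotation")}
E
python3 - <<'E'
from h import *
from plant import bot
im,d,m=load("top1")
for nm,z,pts in(("blank",38,[(270,194)]),("spare",30,[(270,251)]),("fix",16,[(366,225)]),("rails",28,[(379,201),(391,241),(345,204),(371,197)]),("green",38,[(260,150),(235,226)]),("can",0,[(205,203)])):
    print(nm,plane(m,pts,z).round(0).tolist(),[float(d[p[1],p[0]]) for p in pts])
hsv=cv2.cvtColor(im,cv2.COLOR_RGB2HSV)
mk=((im.min(2)>130)*255).astype(np.uint8); mk[:, :220]=0; mk[:,300:]=0
c,_=cv2.findContours(mk,0,1)
for k in c:
    if cv2.contourArea(k)>60: print(cv2.contourArea(k),cv2.minAreaRect(k))
w=bot.camera_model("wrist"); o=bot.get_obs(); T=q(o["ee_rot"])
print("cam in tool",T.inv().apply(w["xyz"]-o["position"]),(T.inv()*q(w["rotation"])).as_matrix().round(3).tolist(),w["K"].round(1).tolist())
print("tool axes",T.as_matrix().round(3).tolist())
c=cv2.resize(im[170:270,225:425],None,fx=4,fy=4,interpolation=3); cv2.imwrite("pics/crop1.png",c[:,:,::-1])
E
```

```text
blank [[607.0, 226.0, 38.0]] [1256.2464599609375]
spare [[434.0, 228.0, 30.0]] [1205.03271484375]
fix [[506.0, -66.0, 16.0]] [1222.21240234375]
rails [[579.0, -108.0, 28.0], [456.0, -140.0, 28.0], [572.0, -3.0, 28.0], [592.0, -83.0, 28.0]] [1217.61376953125, 1213.60498046875, 1217.8779296875, 1218.30517578125]
green [[745.0, 256.0, 38.0], [512.0, 333.0, 38.0]] [1265.604248046875, 1248.3848876953125]
can [[587.0, 438.0, 0.0]] [1213.33349609375]
228.5 ((269.6551818847656, 250.86207580566406), (20.483808517456055, 12.605419158935547), 66.80140686035156)
386.0 ((269.4716796875, 193.65093994140625), (15.637700080871582, 27.48738670349121), 29.05460548400879)
cam in tool [  83.21743592   -0.61002675 -142.89580489] [[0.001, -0.946, -0.323], [1.0, 0.001, -0.0], [0.0, -0.323, 0.946]] [[278.7, 0.0, 315.9], [0.0, 278.7, 200.2], [0.0, 0.0, 1.0]]
tool axes [[-0.892, 0.453, -0.001], [0.453, 0.892, -0.002], [0.0, -0.002, -1.0]]
```

View pics/crop1.png

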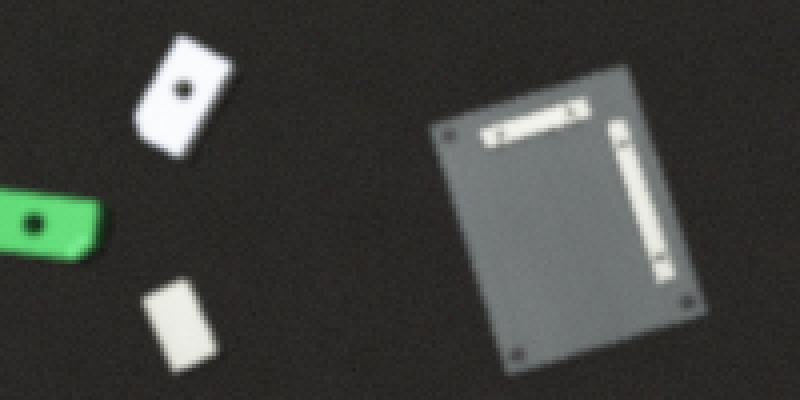

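The crop shows the blank's bevel at its lower left, crop pixel (140,120), and the hole towards its upper end, so the blank's +x points up and right. The fixture corner is at its upper right. The wrist goes over the blank first.

>>> {"method": "servo_tool", "body": {
  "offset": [
    [-3.6,-1.2,0.2],
    [-3.6,-1.2,0.2],
    [-3.6,-1.2,0.2],
    [-3.6,-1.2,0.2],
    [-3.6,-1.2,0.2],
    [-3.6,-1.2,0.2],
    [-3.6,-1.2,0.2],
    [-3.6,-1.2,0.2],
    [-3.6,-1.2,0.2],
    [-3.6,-1.2,0.2]
  ],
  "rot": [
    [0,0,0],
    [0,0,0],
    [0,0,0],
    [0,0,0],
    [0,0,0],
    [0,0,0],
    [0,0,0],
    [0,0,0],
    [0,0,0],
    [0,0,0]
  ],
  "gripper": [-1,-1,-1,-1,-1,-1,-1,-1,-1,-1]
}}

```text
clock: 0.93
position: [550.3, 285.6, 210.6]
ee_rot: [-0.0, 0.233, 0.973, -0.0]
wrist_force: [0.3, 0.3, 0.4]
opening: 1.0
finger_force: 0.0
```

>>> {"method": "servo_tool", "body": {
  "offset": [
    [-3.6,-1.2,0.5],
    [-3,-1.2,0.5],
    [0,0,0],
    [0,0,0]
  ],
  "rot": [
    [0,0,0],
    [0,0,0],
    [0,0,0],
    [0,0,0]
  ],
  "gripper": [-1,-1,-1,-1]
}}

```text
clock: 1.27
position: [597.9, 234.5, 200.0]
ee_rot: [-0.001, 0.234, 0.972, -0.0]
wrist_force: [0.0, 0.3, 0.3]
opening: 0.998
finger_force: 0.0
```

```bash
python3 - <<'E'
from h import *
from plant import bot
print(bot.get_obs()["position"],bot.get_obs()["clock"]); shoot(bot,"wrist","w1")
E
```

```text
[597.85314334 234.50154376 199.95777904] 1.2667
```

View pics/w1.png

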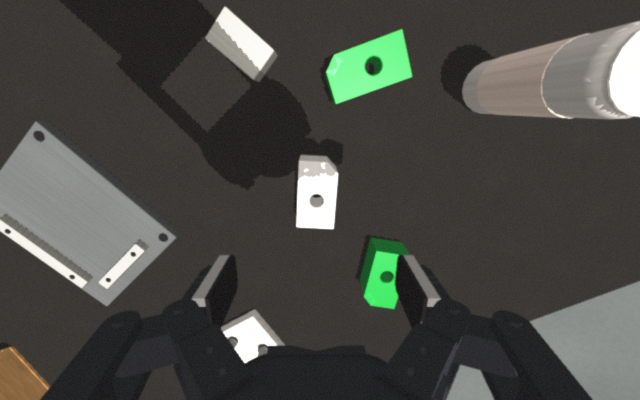

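The blank's top is at about (317,193), with the hole at (317,201) and the bevel at upper right (335,162). The fixture is at left. I'll take two more views on the way to the fixture.

>>> {"method": "servo_tool", "body": {
  "offset": [
    [-0.7,-3.6,0],
    [-0.7,-3.6,0],
    [-0.8,-3.6,0],
    [-0.8,-3.7,0],
    [0,0,0],
    [0,0,0]
  ],
  "rot": [
    [0,0,0],
    [0,0,0],
    [0,0,0],
    [0,0,0],
    [0,0,0],
    [0,0,0]
  ],
  "gripper": [-1,-1,-1,-1,-1,-1]
}}

```text
clock: 1.82
position: [557.9, 93.1, 201.6]
ee_rot: [0.0, 0.233, 0.972, 0.0]
wrist_force: [-0.5, 0.8, -0.6]
opening: 1.004
finger_force: 0.0
```

```bash
python3 - <<'E'
from h import *
from plant import bot
print(bot.get_obs()["position"],bot.get_obs()["clock"]); shoot(bot,"wrist","w2")
E
```

```text
[557.85160209  93.09847052 201.627719  ] 1.8167
```

>>> {"method": "servo_tool", "body": {
  "offset": [
    [-0.7,-3.6,0],
    [-0.7,-3.6,0],
    [-0.8,-3.6,0],
    [-0.8,-3.7,0],
    [0,0,0],
    [0,0,0]
  ],
  "rot": [
    [0,0,0],
    [0,0,0],
    [0,0,0],
    [0,0,0],
    [0,0,0],
    [0,0,0]
  ],
  "gripper": [-1,-1,-1,-1,-1,-1]
}}

```text
clock: 2.37
position: [520.0, -49.5, 201.6]
ee_rot: [0.0, 0.233, 0.972, 0.0]
wrist_force: [-0.0, -0.5, 0.2]
opening: 0.999
finger_force: 0.0
```

```bash
python3 - <<'E'
from h import *
from plant import bot
print(bot.get_obs()["position"],bot.get_obs()["clock"]); a=shoot(bot,"wrist","w3")[0]
b=load("w2")[0]; cv2.imwrite("pics/w23.png",np.vstack([b[60:360],a[60:360]])[:,:,::-1])
E
```

```text
[519.96665209 -49.46823284 201.55368649] 2.3667
```

View pics/w23.png

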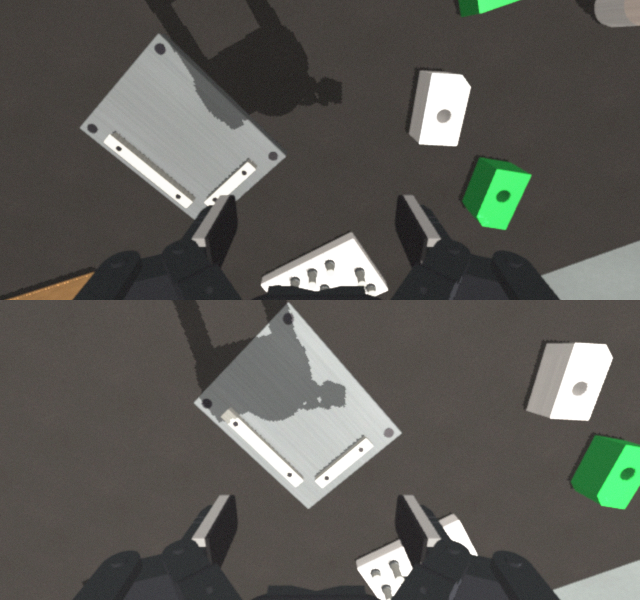

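The upper half (w2) shows the blank's top face at (443,167) in full-frame pixels. In the lower half (w3) the rails are well lit, the long one near (263,210) and the end one near (344,222). I'll triangulate the rails and the blank from these.

```bash
python3 - <<'E'
from h import *
def blobs(tag,box,th):
    im,d,m=load(tag); x0,y0,x1,y1=box
    g=cv2.GaussianBlur(im.min(2),(3,3),0); k=np.zeros(g.shape,np.uint8); k[y0:y1,x0:x1]=(g[y0:y1,x0:x1]>th)*255
    c,h=cv2.findContours(k,cv2.RETR_CCOMP,cv2.CHAIN_APPROX_NONE); 
    return m,c,h,g
out={}
for tag,box in(("w1",(280,140,360,240)),("w2",(400,120,480,220)),("w3",(525,95,620,225))):
  for th in(200,225):
    m,c,h,g=blobs(tag,box,th)
    i=max(range(len(c)),key=lambda i:cv2.contourArea(c[i])); 
    holes=[c[j] for j in range(len(c)) if h[0][j][3]==i and cv2.contourArea(c[j])>30]
    ap=cv2.approxPolyDP(c[i],4,True)[:,0]
    hc=[cv2.minAreaRect(x) for x in holes]
    print(tag,th,cv2.contourArea(c[i]),[ (np.round(x[0],1).tolist(),np.round(x[1],1).tolist()) for x in hc],ap.tolist())
    print("  world@38",plane(m,ap,38)[:,:2].round(1).tolist(), plane(m,[x[0] for x in hc],38)[:,:2].round(1).tolist() if hc else "")
for th in(170,200,225):
 for tag,boxes in(("w2",[(95,180,200,275),(203,210,262,270)]),("w3",[(220,165,310,252),(308,200,378,252)])):
  for b in boxes:
    m,c,h,g=blobs(tag,b,th); k=max(c,key=cv2.contourArea); r=cv2.minAreaRect(k); P=plane(m,cv2.boxPoints(r),28)
    out[tag,b[0]]=(m,r[0])
    e=[P[1]-P[0],P[2]-P[1]]; L=[np.linalg.norm(x) for x in e]; u=e[int(np.argmax(L))]; 
    print(th,tag,np.round(r[0],1),"LW",np.round(L,1),"ang",round(np.degrees(np.arctan2(u[1],u[0]))%180,2),"ctr",P.mean(0).round(1),P[:,:2].round(1).tolist())
 print("long",tri(*out["w2",95],*out["w3",220]).round(1),"end",tri(*out["w2",203],*out["w3",308]).round(1))
E
```

```text
w1 200 1991.0 [([316.3, 200.2], [14.8, 14.1])] [[336, 172], [299, 177], [297, 226], [333, 227]]
  world@38 [[596.3, 259.6], [582.6, 220.0], [634.5, 189.6], [655.1, 227.3]] [[616.0, 224.8]]
w1 225 1872.5 [([316.0, 200.0], [15.6, 15.6])] [[336, 173], [300, 177], [298, 226], [332, 227]]
  world@38 [[597.4, 259.1], [583.1, 221.0], [635.0, 190.6], [654.6, 226.2]] [[615.6, 224.7]]
w2 200 2690.5 [([443.5, 175.5], [12.7, 15.6])] [[432, 133], [419, 203], [455, 205], [469, 145], [461, 135]]
  world@38 [[565.3, 228.6], [634.4, 188.6], [655.8, 225.2], [595.7, 260.3], [581.4, 255.8]] [[615.8, 224.6]]
w2 225 2601.5 [([443.5, 175.5], [14.1, 17.0])] [[433, 133], [420, 203], [454, 205], [469, 146], [460, 135]]
  world@38 [[565.8, 229.6], [634.9, 189.6], [655.2, 224.2], [596.7, 260.0], [580.9, 254.8]] [[615.8, 224.6]]
w3 200 2990.0 [([579.5, 148.0], [12.0, 16.3])] [[604, 104], [574, 104], [551, 178], [588, 179], [611, 120]]
  world@38 [[580.3, 255.3], [566.2, 227.5], [635.7, 189.6], [655.9, 226.7], [600.4, 259.4]] [[615.6, 224.4]]
w3 225 2903.5 [([579.5, 148.0], [13.4, 17.7])] [[605, 105], [574, 105],
[... 1258 characters left out ...]
63.9, 1.9], [585.4, 6.5], [609.6, -86.8]]
long [ 523.2 -118.8   37.4] end [582.2 -40.   35.6]
225 w2 [147.4 231.5] LW [ 12.4 124.3] ang 16.06 ctr [ 523.9 -124.    28. ] [[465.7, -146.9], [462.0, -135.1], [581.4, -100.7], [586.6, -113.2]]
225 w2 [229.6 245.6] LW [82.  12.5] ang 105.95 ctr [584.8 -45.   28. ] [[589.7, -85.4], [567.2, -6.6], [579.4, -4.3], [602.8, -83.7]]
225 w3 [264.9 211.7] LW [ 14.2 114.7] ang 15.99 ctr [ 529.2 -122.6   28. ] [[475.8, -145.0], [471.6, -131.4], [581.9, -99.8], [587.7, -114.2]]
225 w3 [344.1 223.2] LW [84.5 14.5] ang 105.84 ctr [584.9 -44.8  28. ] [[589.1, -87.0], [566.0, -5.7], [580.1, -2.3], [604.2, -84.4]]
long [ 522.6 -119.5   36. ] end [584.3 -43.7  28.6]
```

The blank's hole at (615.7, 224.6) agrees across three views at z=38, so its yaw is about −30° and its centre (610.5, 227.6). The fixture's yaw is about 16°, its corner about (592, −97), and its rail tops about z=28. The seated blank's centre would be (547.6, −87.0). I'll move above the blank now.

>>> {"method": "servo_tool", "body": {
  "offset": [
    [0.56,3.6,0.8],
    [0.56,3.6,0.8],
    [0.56,3.6,0.8],
    [0.56,3.6,0.8],
    [0.56,3.6,0.8],
    [0.56,3.6,0.8],
    [0.56,3.6,0.8],
    [0.56,3.6,0.8],
    [0.04,0,0],
    [0,0,0]
  ],
  "rot": [
    [0,0,0],
    [0,0,0],
    [0,0,0],
    [0,0,0],
    [0,0,0],
    [0,0,0],
    [0,0,0],
    [0,0,0],
    [0,0,0.052],
    [0,0,0]
  ],
  "gripper": [-1,-1,-1,-1,-1,-1,-1,-1,-1,-1]
}}

```text
clock: 3.25
position: [608.7, 232.2, 135.7]
ee_rot: [-0.001, 0.255, 0.967, -0.0]
wrist_force: [0.6, -0.4, 0.6]
opening: 1.0
finger_force: 0.0
```

>>> {"method": "servo_tool", "body": {
  "offset": [
    [0,0,2],
    [0,0,2],
    [0,0,2],
    [0,0,0],
    [0,0,0]
  ],
  "rot": [
    [0,0,0],
    [0,0,0],
    [0,0,0],
    [0,0,0],
    [0,0,0]
  ],
  "gripper": [-1,-1,-1,-1,-1]
}}

```text
clock: 3.67
position: [608.5, 228.0, 76.2]
ee_rot: [-0.001, 0.257, 0.966, -0.001]
wrist_force: [0.6, 0.8, 0.6]
opening: 1.001
finger_force: 0.0
```

>>> {"method": "servo_tool", "body": {
  "offset": [
    [-0.19,0.07,2],
    [0,0,2],
    [0,0,1],
    [0,0,0.6],
    [0,0,0],
    [0,0,0]
  ],
  "rot": [
    [0,0,0],
    [0,0,0],
    [0,0,0],
    [0,0,0],
    [0,0,0],
    [0,0,0]
  ],
  "gripper": [-1,-1,-1,-1,-1,-1]
}}

```text
clock: 4.17
position: [612.5, 227.4, 22.4]
ee_rot: [0.001, 0.258, 0.966, 0.0]
wrist_force: [-0.2, 0.4, -0.4]
opening: 1.001
finger_force: 0.0
```

>>> {"method": "servo_tool", "body": {
  "offset": [
    [0,0,0],
    [0,0,0],
    [0,0,0],
    [0,0,0],
    [0,0,0],
    [0,0,0],
    [0,0,0],
    [0,0,0],
    [0,0,0],
    [0,0,0]
  ],
  "rot": [
    [0,0,0],
    [0,0,0],
    [0,0,0],
    [0,0,0],
    [0,0,0],
    [0,0,0],
    [0,0,0],
    [0,0,0],
    [0,0,0],
    [0,0,0]
  ],
  "gripper": [1,1,1,1,1,1,1,1,1,1],
  "newtons": 60
}}

```text
clock: 5.0
position: [612.8, 227.4, 22.6]
ee_rot: [0.001, 0.258, 0.966, 0.0]
wrist_force: [0.1, 0.5, 5.8]
opening: 0.502
finger_force: 64.5
```

>>> {"method": "servo_tool", "body": {
  "offset": [
    [0,0,-1],
    [0,0,-2],
    [0,0,-2],
    [0,0,-2],
    [0,0,-1],
    [0,0,0],
    [0,0,0],
    [0,0,0]
  ],
  "rot": [
    [0,0,0],
    [0,0,0],
    [0,0,0],
    [0,0,0],
    [0,0,0],
    [0,0,0],
    [0,0,0],
    [0,0,0]
  ],
  "gripper": [1,1,1,1,1,1,1,1]
}}

```text
clock: 5.67
position: [610.5, 226.9, 99.2]
ee_rot: [-0.001, 0.258, 0.966, -0.001]
wrist_force: [-0.4, 0.2, -2.5]
opening: 0.495
finger_force: 63.6
```

```bash
python3 - <<'E'
from h import *
from plant import bot
print(bot.get_obs()["position"]); im,d,m=shoot(bot,"wrist","w4")
bot_o=bot.get_obs(); T=q(bot_o["ee_rot"])
cv2.imwrite("pics/w4c.png",cv2.resize(im[140:400,200:440],None,fx=2,fy=2)[:,:,::-1])
E
```

```text
[610.53093541 226.87406984  99.22125226]
```

View pics/w4c.png

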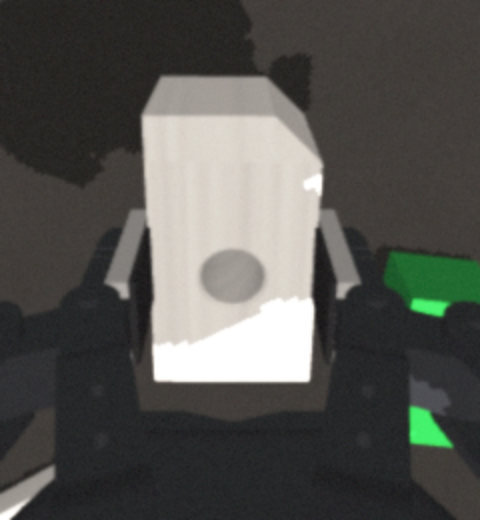

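The blank is held square between the pads. Its hole is at about (316,277) in the full frame and the bevel is at upper right. Now I'll work out where it sits in the tool and how far to go.

```bash
python3 - <<'E'
from h import *
from plant import bot
o=bot.get_obs(); T=q(o["ee_rot"]); _,_,m=load("w4")
px=np.array([(316,277.5),(200+143/2,140+115/2),(200+155/2,140+381/2),(200+310/2,140+381/2)])
P=plane(m,px,99.2-22.6+38); t=T.inv().apply(P-o["position"]); print(t.round(1))
yaw=lambda a,b:np.degrees(np.arctan2(*(b-a)[1::-1])); print("edge -y yaw",yaw(P[1],P[2]),"end yaw-90",yaw(P[2],P[3])-90)
hole=t[0]; c=hole.copy(); c[0]+=6; print("centre in tool",c)   # tool x = -blank x
F=R.from_euler("z",16,degrees=True); 
Tn=F*R.from_matrix([[-1,0,0],[0,1,0],[0,0,-1]])
for nm,off in(("seat",(0,0)),("pre",(-12,12))):
    C=np.array([547.6,-87.0,0])+F.apply([*off,0]); W=C-Tn.apply([c[0],c[1],0]); dw=W-o["position"]; print(nm,"TCP",W.round(1),"move in new tool",Tn.inv().apply(dw).round(1),"in present tool",T.inv().apply(dw).round(1))
print("turn tool z",(T.inv()*Tn).as_rotvec())
E
```

```text
[[ -4.1  -0.4 -15.7]
 [ 40.9 -21.9 -15.5]
 [-39.6 -22.5 -15.7]
 [-39.5  22.  -15.8]]
edge -y yaw -30.328548625308574 end yaw-90 -29.716045298266295
centre in tool [  1.9431444   -0.40217055 -15.68834751]
seat TCP [549.4 -86.1   0. ] move in new tool [ 144.9 -283.9   98.9] in present tool [-103.3 -301.4   99.5]
pre TCP [534.5 -77.9   0. ] move in new tool [ 156.9 -271.9   98.9] in present tool [ -86.4 -301.7   99.5]
turn tool z [-0.00144725 -0.00376103 -0.80106835]
```

>>> {"method": "servo_tool", "body": {
  "offset": [
    [-0.96,-3.35,0],
    [-0.96,-3.35,0],
    [-0.96,-3.35,0],
    [-0.96,-3.35,0],
    [-0.96,-3.35,0],
    [-0.96,-3.35,0],
    [-0.96,-3.35,0],
    [-0.96,-3.35,0],
    [-0.96,-3.35,0],
    [0,0,0]
  ],
  "rot": [
    [0,0,0],
    [0,0,0],
    [0,0,0],
    [0,0,0],
    [0,0,0],
    [0,0,0],
    [0,0,0],
    [0,0,0],
    [0,0,0],
    [0,0,0]
  ],
  "gripper": [1,1,1,1,1,1,1,1,1,1]
}}

```text
clock: 6.55
position: [534.3, -82.0, 99.7]
ee_rot: [-0.001, 0.26, 0.965, -0.001]
wrist_force: [-0.0, 0.5, -3.0]
opening: 0.498
finger_force: 63.8
```

>>> {"method": "servo_tool", "body": {
  "offset": [
    [0,0,0],
    [0,0,0],
    [0,0,0],
    [0,0,0],
    [0,0,0],
    [0,0,0],
    [0,0,0],
    [0,0,0],
    [0,0,0],
    [0,0,0]
  ],
  "rot": [
    [0,0,-0.1],
    [0,0,-0.1],
    [0,0,-0.1],
    [0,0,-0.1],
    [0,0,-0.1],
    [0,0,-0.1],
    [0,0,-0.1],
    [0,0,-0.1],
    [0,0,0],
    [0,0,0]
  ],
  "gripper": [1,1,1,1,1,1,1,1,1,1]
}}

```text
clock: 7.38
position: [535.9, -76.7, 100.1]
ee_rot: [-0.001, -0.138, 0.99, 0.0]
wrist_force: [-0.0, -0.1, -2.8]
opening: 0.497
finger_force: 63.8
```

>>> {"method": "servo_tool", "body": {
  "offset": [
    [0,0,1.5],
    [0,0,1.5],
    [0,0,0.9],
    [0,0,0],
    [0,0,0],
    [0,0,0]
  ],
  "rot": [
    [0,0,0],
    [0,0,0],
    [0,0,0],
    [0,0,0],
    [0,0,0],
    [0,0,0]
  ],
  "gripper": [1,1,1,1,1,1]
}}

```text
clock: 7.88
position: [537.0, -77.3, 62.9]
ee_rot: [0.0, -0.138, 0.99, -0.0]
wrist_force: [-0.9, 0.1, -2.8]
opening: 0.5
finger_force: 63.7
```

```bash
python3 - <<'E'
from h import *
from plant import bot
o=bot.get_obs(); print(o["position"],o["ee_rot"],o["wrist_force"],o["joints"]); a=shoot(bot,"wrist","w5")[0]
cv2.imwrite("pics/w5c.png",cv2.resize(a[120:380,160:480],None,fx=2,fy=2)[:,:,::-1])
E
```

```text
[536.95899394 -77.34037213  62.89149753] [ 3.98677453e-04 -1.38354890e-01  9.90382619e-01 -1.84612535e-04] [-0.89289694  0.06698416 -2.84531295] [-2.80247752e-01  2.42701817e-02  1.93935646e+00 -1.39059562e-05
  1.17708742e+00 -2.12863905e+00]
```

View pics/w5c.png

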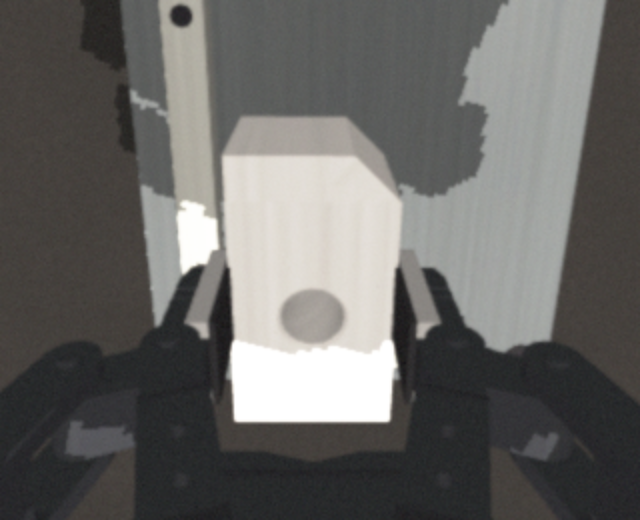

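The blank sits parallel to the rail with clearance on both sides, with the long rail at left, crop x about 195. I'll lower it gently onto the plate.

>>> {"method": "servo_tool", "body": {
  "offset": [
    [0,0,0.8],
    [0,0,0.8],
    [0,0,0.4],
    [0,0,0.1],
    [0,0,0],
    [0,0,0]
  ],
  "rot": [
    [0,0,0],
    [0,0,0],
    [0,0,0],
    [0,0,0],
    [0,0,0],
    [0,0,0]
  ],
  "gripper": [1,1,1,1,1,1]
}}

```text
clock: 8.43
position: [536.5, -77.2, 41.1]
ee_rot: [-0.0, -0.139, 0.99, 0.0]
wrist_force: [0.5, -0.9, -2.3]
opening: 0.493
finger_force: 63.8
```

>>> {"method": "servo_tool", "body": {
  "offset": [
    [0,0,0.1],
    [0,0,0],
    [0,0,0]
  ],
  "rot": [
    [0,0,0],
    [0,0,0],
    [0,0,0]
  ],
  "gripper": [1,1,1]
}}

```text
clock: 8.68
position: [536.7, -77.3, 40.5]
ee_rot: [0.0, -0.139, 0.99, -0.0]
wrist_force: [0.6, 0.3, -2.9]
opening: 0.494
finger_force: 63.8
```

>>> {"method": "servo_tool", "body": {
  "offset": [
    [0,0,0.1],
    [0,0,0],
    [0,0,0]
  ],
  "rot": [
    [0,0,0],
    [0,0,0],
    [0,0,0]
  ],
  "gripper": [1,1,1]
}}

```text
clock: 8.93
position: [536.5, -77.2, 39.3]
ee_rot: [-0.0, -0.139, 0.99, 0.0]
wrist_force: [-0.4, -0.6, -3.0]
opening: 0.495
finger_force: 63.8
```

>>> {"method": "servo_tool", "body": {
  "offset": [
    [0,0,0.1],
    [0,0,0],
    [0,0,0]
  ],
  "rot": [
    [0,0,0],
    [0,0,0],
    [0,0,0]
  ],
  "gripper": [1,1,1]
}}

```text
clock: 9.18
position: [536.7, -77.3, 38.6]
ee_rot: [0.0, -0.139, 0.99, -0.0]
wrist_force: [0.3, -0.2, -0.9]
opening: 0.499
finger_force: 63.9
```

>>> {"method": "servo_tool", "body": {
  "offset": [
    [0,0,0.05],
    [0,0,0],
    [0,0,0]
  ],
  "rot": [
    [0,0,0],
    [0,0,0],
    [0,0,0]
  ],
  "gripper": [1,1,1]
}}

```text
clock: 9.43
position: [536.8, -77.4, 38.5]
ee_rot: [0.0, -0.139, 0.99, -0.0]
wrist_force: [-2.5, -0.4, 4.1]
opening: 0.497
finger_force: 64.6
```

>>> {"method": "servo_tool", "body": {
  "offset": [
    [0,0,0.05],
    [0,0,0],
    [0,0,0]
  ],
  "rot": [
    [0,0,0],
    [0,0,0],
    [0,0,0]
  ],
  "gripper": [1,1,1]
}}

```text
clock: 9.68
position: [537.1, -77.4, 38.6]
ee_rot: [0.0, -0.139, 0.99, -0.0]
wrist_force: [-3.9, 0.5, 7.7]
opening: 0.497
finger_force: 64.9
```

The blank is down on the plate with about 10 N. Now I'll slide it toward the long rail.

>>> {"method": "servo_tool", "body": {
  "offset": [
    [0,-0.2,0],
    [0,-0.2,0],
    [0,-0.2,0],
    [0,-0.2,0],
    [0,-0.1,0],
    [0,0,0],
    [0,0,0]
  ],
  "rot": [
    [0,0,0],
    [0,0,0],
    [0,0,0],
    [0,0,0],
    [0,0,0],
    [0,0,0],
    [0,0,0]
  ],
  "gripper": [1,1,1,1,1,1,1]
}}

```text
clock: 10.27
position: [540.2, -85.8, 38.6]
ee_rot: [0.001, -0.138, 0.99, 0.0]
wrist_force: [-0.2, 2.1, 6.5]
opening: 0.492
finger_force: 64.7
```

>>> {"method": "servo_tool", "body": {
  "offset": [
    [0,-0.1,0],
    [0,-0.1,0],
    [0,0,0],
    [0,0,0]
  ],
  "rot": [
    [0,0,0],
    [0,0,0],
    [0,0,0],
    [0,0,0]
  ],
  "gripper": [1,1,1,1]
}}

```text
clock: 10.6
position: [540.7, -87.5, 38.5]
ee_rot: [0.001, -0.139, 0.99, 0.0]
wrist_force: [-0.7, 1.4, 5.3]
opening: 0.498
finger_force: 64.7
```

>>> {"method": "servo_tool", "body": {
  "offset": [
    [0,-0.1,0],
    [0,0,0],
    [0,0,0]
  ],
  "rot": [
    [0,0,0],
    [0,0,0],
    [0,0,0]
  ],
  "gripper": [1,1,1]
}}

```text
clock: 10.85
position: [540.9, -88.1, 38.6]
ee_rot: [0.001, -0.139, 0.99, 0.0]
wrist_force: [-0.9, 3.3, 5.9]
opening: 0.496
finger_force: 64.8
```

>>> {"method": "servo_tool", "body": {
  "offset": [
    [0,-0.1,0],
    [0,0,0],
    [0,0,0]
  ],
  "rot": [
    [0,0,0],
    [0,0,0],
    [0,0,0]
  ],
  "gripper": [1,1,1]
}}

```text
clock: 11.1
position: [540.9, -88.2, 38.6]
ee_rot: [0.001, -0.139, 0.99, 0.001]
wrist_force: [-2.4, 7.2, 7.8]
opening: 0.499
finger_force: 65.0
```

The blank is against the long rail. Now toward the end rail.

>>> {"method": "servo_tool", "body": {
  "offset": [
    [-0.1,0,0],
    [-0.2,0,0],
    [-0.2,0,0],
    [-0.1,0,0],
    [-0.1,0,0],
    [0,0,0],
    [0,0,0]
  ],
  "rot": [
    [0,0,0],
    [0,0,0],
    [0,0,0],
    [0,0,0],
    [0,0,0],
    [0,0,0],
    [0,0,0]
  ],
  "gripper": [1,1,1,1,1,1,1]
}}

```text
clock: 11.68
position: [546.0, -86.8, 38.5]
ee_rot: [-0.001, -0.139, 0.99, 0.001]
wrist_force: [-8.6, 5.0, 13.2]
opening: 0.494
finger_force: 65.6
```

>>> {"method": "servo_tool", "body": {
  "offset": [
    [-0.1,0,0],
    [0,0,0],
    [0,0,0]
  ],
  "rot": [
    [0,0,0],
    [0,0,0],
    [0,0,0]
  ],
  "gripper": [1,1,1]
}}

```text
clock: 11.93
position: [547.0, -86.5, 38.5]
ee_rot: [-0.001, -0.139, 0.99, 0.001]
wrist_force: [-8.9, 4.1, 13.3]
opening: 0.499
finger_force: 65.5
```

>>> {"method": "servo_tool", "body": {
  "offset": [
    [-0.1,0,0],
    [0,0,0],
    [0,0,0]
  ],
  "rot": [
    [0,0,0],
    [0,0,0],
    [0,0,0]
  ],
  "gripper": [1,1,1]
}}

```text
clock: 12.18
position: [547.9, -86.2, 38.6]
ee_rot: [-0.001, -0.139, 0.99, 0.001]
wrist_force: [-9.4, 4.3, 12.5]
opening: 0.498
finger_force: 65.5
```

>>> {"method": "servo_tool", "body": {
  "offset": [
    [-0.1,0,0],
    [0,0,0],
    [0,0,0]
  ],
  "rot": [
    [0,0,0],
    [0,0,0],
    [0,0,0]
  ],
  "gripper": [1,1,1]
}}

```text
clock: 12.43
position: [548.9, -86.0, 38.6]
ee_rot: [-0.001, -0.139, 0.99, 0.001]
wrist_force: [-9.4, 5.0, 12.8]
opening: 0.499
finger_force: 65.6
```

>>> {"method": "servo_tool", "body": {
  "offset": [
    [-0.1,0,0],
    [0,0,0],
    [0,0,0]
  ],
  "rot": [
    [0,0,0],
    [0,0,0],
    [0,0,0]
  ],
  "gripper": [1,1,1]
}}

```text
clock: 12.68
position: [548.9, -86.0, 38.5]
ee_rot: [-0.003, -0.139, 0.99, 0.001]
wrist_force: [-13.3, 3.7, 15.0]
opening: 0.496
finger_force: 65.8
```

>>> {"method": "servo_tool", "body": {
  "offset": [
    [-0.1,0,0],
    [0,0,0],
    [0,0,0]
  ],
  "rot": [
    [0,0,0],
    [0,0,0],
    [0,0,0]
  ],
  "gripper": [1,1,1]
}}

```text
clock: 12.93
position: [548.9, -86.0, 38.5]
ee_rot: [-0.004, -0.139, 0.99, 0.001]
wrist_force: [-16.8, 3.2, 17.6]
opening: 0.501
finger_force: 66.2
```

>>> {"method": "servo_tool", "body": {
  "offset": [
    [0,-0.1,-0.05],
    [0,-0.1,0],
    [0,0,0],
    [0,0,0],
    [0,0,0]
  ],
  "rot": [
    [0,0,0],
    [0,0,0],
    [0,0,0],
    [0,0,0],
    [0,0,0]
  ],
  "gripper": [1,1,1,1,1]
}}

```text
clock: 13.35
position: [548.9, -86.1, 38.6]
ee_rot: [-0.004, -0.139, 0.99, 0.003]
wrist_force: [-17.9, 8.6, 18.8]
opening: 0.496
finger_force: 66.2
```

```bash
python3 - <<'E'
from h import *
from plant import bot
o=bot.get_obs(); F=R.from_euler("z",16,degrees=True); print("force fixture axes",F.inv().apply(o["wrist_force"]),"moment",F.inv().apply(o["moment"]),"tool z",q(o["ee_rot"]).as_matrix()[:,2])
a=shoot(bot,"wrist","w6")[0]; b=shoot(bot,"scene","s6")[0]
cv2.imwrite("pics/w6c.png",np.hstack([cv2.resize(a[110:370,180:450],None,fx=1.5,fy=1.5),cv2.resize(b[170:300,190:383],(390,390))[:390]])[:,:,::-1] if False else np.hstack([cv2.resize(a[110:370,180:450],(405,390)),cv2.resize(b[170:300,200:330],(390,390))])[:,:,::-1])
E
```

```text
force fixture axes [-14.80906191  13.16530828  18.81405982] moment [2.08083863 2.13206258 0.1308956 ] tool z [-0.00967367  0.00481188 -0.99994163]
```

View pics/w6c.png

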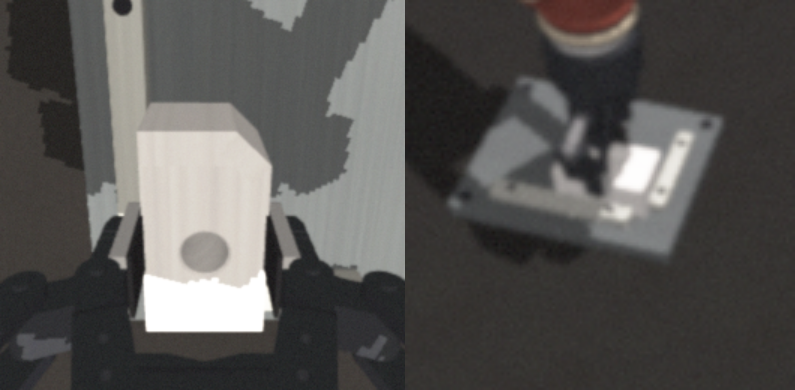

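The blank is snug in the corner, hole up and bevel away from both rails, with about 15 N along the end-rail direction and 13 N along the long-rail direction. I'll add a little toward the end rail and check the position in the same run.

>>> {"method": "servo_tool", "body": {
  "offset": [
    [-0.1,0,0],
    [0,0,0],
    [0,0,0],
    [0,0,0],
    [0,0,0]
  ],
  "rot": [
    [0,0,0],
    [0,0,0],
    [0,0,0],
    [0,0,0],
    [0,0,0]
  ],
  "gripper": [1,1,1,1,1]
}}

```text
clock: 13.87
position: [548.9, -86.1, 38.6]
ee_rot: [-0.006, -0.139, 0.99, 0.003]
wrist_force: [-20.6, 7.7, 22.5]
opening: 0.5
finger_force: 66.4
```

```bash
python3 - <<'E'
from h import *
from plant import bot
o=bot.get_obs(); F=R.from_euler("z",16,degrees=True); print("force",F.inv().apply(o["wrist_force"]),o["position"])
_,_,m=shoot(bot,"wrist","w7")
s=270/405; px=[(180+205*s,110+251*s),(180+138*s,110+131*s),(180+146*s,110+331*s),(180+264*s,110+331*s)]
f=F.inv().apply(plane(m,px,54)-np.array([592.1,-97.1,16])); print("from corner, fixture axes",f.round(1),"yaw err",np.degrees(np.arctan2(*(f[2]-f[1])[1::-1])))
E
```

```text
force [-17.71080325  13.12604928  22.4722351 ] [548.93890676 -86.07593835  38.60884591]
from corner, fixture axes [[-35.   22.3  38. ]
 [-79.8   0.7  38. ]
 [  0.3  -0.1  38. ]
 [  0.6  45.   38. ]] yaw err -0.6011658730766425
```

```bash
python3 -c "
from plant import bot
print(bot.hand_in())"
```

```text
the job is handed in; nothing more can be done
None
```

I handed the job in at about 14 s with the blank flat on the plate and still gripped. Its square edge measured about 0.3 mm from the fixture corner, and the wrist read about 18 N toward the end rail and 13 N toward the long rail (some of that is friction). The judge's verdict was not shown.

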